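# Tilt-sensor check of a repaired phone on a spring-backed tilt plate

### The arm

A 6-joint arm with a two-finger parallel gripper is mounted at the origin on the work surface. World frame = base frame: x ahead of the robot, y to its left, z up, the work surface at z = 0. Lengths are in m, angles in rad, forces in N, time in s.
With the tool pointing down it reaches from about 0.375 to 0.9 m from the base axis. Payload 3.1 kg.
Tool frame: the origin (TCP) lies midway between the tips of the shut fingers; the grasp point (between the pads) lies 19 mm behind it (manip.hold_point_z is the distance from the TCP to the grasp point, in m); x points along the fingers, y is the direction in which the jaws open and shut, and the axes are right-handed (so a half turn about x gives the same grasp; the last joint's range is limited). The gripper opens to 85 mm and grips with 20 to 120 N. Pads are 22 mm wide; open, the fingers measure 114 mm over their backs; the gripper's body (76 mm by 85 mm) begins 54 mm behind the grasp point. The pads swing forward as they close: fully open they stand 13 mm farther back than shut.
Start: joints at [-1.306, 0.527, 1.433, -0, 1.181, -0.178], TCP at [0.268, -0.564, 0.231] pointing down, gripper open.
Joint ranges: [-3.08, 3.08], [-0.75, 2.2], [0.22, 2.44], [-1.43, 4.57], [0, 2.65], [-2.85, 2.85]. Speed limits (rad/s): [2.79, 2.79, 3.14, 3.14, 3.14, 3.14].

### API

Orientations are given as a unit quaternion [x, y, z, w].
In Python, from station import manip, snapshot gives the robot as it stands.
- The arm moves only by the tool play_rows, never from a script. Its argument "series" is a list of rows, each a list of 4 numbers: the shift along the tool's x, y, z in m, then the turn about the tool's x in degrees. In form: [[tx, ty, tz, spin], ...]. A call has 1 to 20 rows; each row is the pose to reach, as a shift and turn from the pose measured when the call began, along the tool's axes at that moment; what a row does not reach only later rows make up. A row lasts 1/10 s, in which the tool goes at most 50 mm and 8.59 degrees, less where a joint would pass 70% of its speed; a pose out of reach is approached as far as the arm can. A call with a gripper value outside its range is refused whole. "claw" is the opening in per cent of the stroke, from 0 (shut) to 100 (fully open), set as the call begins (left out, the last holds). The fingers move at their own pace and stop on an object; "force" is the grip in N (left out, the last holds). Time passes only in rows, so rows that repeat a pose let the fingers close. It gives the time, the measured TCP pose, the force and the opening at its end, in the units of the state.
- manip.sense(): the state, without advancing time (a new reading comes with each control period).
- snapshot(name): name is "scene" or "top"; returns a dict with "image" (420x560x3 uint8, blue, green, red), "depth" (420x560 float32, m along the optical axis (not along the pixel's ray), 0 where there is no reading), "fov_y" (degrees; the focal length in pixels is half the picture's height over the tangent of half this angle, whatever the lens; pixels are square), "cx", "cy" (the principal point, pixels), "R" (3x3) and "t" (3): a world point X has camera coordinates R X + t. Camera axes: x right, y down, z forward; pixel columns grow to the right and rows downward; lengths in m; the calibration is good to about 2 mm. A picture is of the moment at which its call begins.
- manip.sign_off(): hands the job in, once; it reports no verdict.
The state is a dict: "t": time; "q": joint angles; "qd": joint speeds; "tau": joint torques, N m; "tcp_pos": TCP position; "tool_rot": TCP orientation; "force": force on the tool from outside, world axes, zero at the start; "ft_torque": the same for the moment, N m; "finger_gap": opening from 0.0 (shut) to 1.0 (fully open).
Only numpy, scipy, OpenCV 4.12 (cv2) and the standard library are available. Lean on these libraries where they do the work, as an engineer would, in place of code of your own. Each camera call takes 0.05 s, during which the arm holds its last target.

### The job

Check the repaired phone's tilt sensor on the spring-backed tilt plate: with a fingertip press down the orange thumb pad (lengthwise tilt) until the yellow pointer beyond it is level with the red marker on its scale, keep it there for a second without pushing past the marker, and let the plate spring back level; then do the same with the green pad (sideways tilt). Press one corner at a time; do not touch the phone in its nest, and leave the red markers and everything else on the bench as they are.

Things in the scene. Friction and masses are not known exactly. Their poses are not given: they have to be found in the camera images.
- fixture: Tilt fixture: black base plate 262 x 200 x 10 mm, fixed to the bench on a blue mat (3 mm thick). It carries a bright aluminium tilt plate on a ball pivot at one corner and on coil springs at the two next corners. Origin on the mat, under the pivot; x runs along the plate's long edge to the long-tilt pad, y along the short edge to the side-tilt pad, z up. Base: x -35 to 227, y -38 to 162 mm.
- pivot (a point): Centre of the ball pivot, 60 mm above the mat (63 mm above the table); axes as the fixture's. In this frame the tilt plate (214 x 144 x 8 mm) reaches from x -22 to 192, y -22 to 122, z -4 to +4 mm when level.
- long_pad (a point): Centre of the top of the round orange thumb pad (25 mm diameter) on the long-tilt corner: in the pivot frame at x 165, y 0, z +16 mm when the plate is level. It moves with the plate. Pressing it straight down tilts the plate about the pivot's y axis alone and takes about 2 N to start and about 5 to 9 N at the marker.
- side_pad (a point): Centre of the top of the round green thumb pad (25 mm diameter) on the side-tilt corner: in the pivot frame at x 0, y 105, z +16 mm when level. It moves with the plate. Pressing it straight down tilts the plate about the pivot's x axis alone and takes about 2 N to start and about 6 to 10 N at the marker.
- long_pointer (a point): Tip of the yellow long-tilt pointer, a bar fixed to the plate edge beyond the long-tilt pad that pokes through the slot of a white upright degree scale and ends in a 26 mm wide, 2.6 mm high crossbar: in the pivot frame at x 225, y 0, z 0 mm when level. It sinks as the pad is pressed, by 225 mm x sin(tilt).
- side_pointer (a point): Tip of the yellow side-tilt pointer, of the same kind, beyond the side-tilt pad: in the pivot frame at x 0, y 163, z 0 mm when level. It sinks by 163 mm x sin(tilt).
- long_marker (a point): Centre of the outer face of the red marker clip (19 mm wide, 6 mm high) set on the white scale of the long-tilt pointer; the scale (40 mm wide, its top 86 mm above the mat) stands across the fixture's x axis at x 207 mm. The clip sits 16 to 31 mm below the pivot's height, differently each time, and stays put unless pushed. Its z is up.
- side_marker (a point): The same for the red marker clip on the scale of the side-tilt pointer, which stands across the fixture's y axis at y 144 mm; the clip sits 17 to 28 mm below the pivot's height.
- long_tilt (a joint): Lengthwise tilt of the plate, rad: 0 level (the springs hold it there), growing as the long-tilt pad goes down; stop at 0.19. Damped; springs back in about half a second when let go.
- side_tilt (a joint): Sideways tilt of the plate, rad: 0 level, growing as the side-tilt pad goes down; stop at 0.23. Damped; springs back in about half a second when let go.
- nest (a point): Middle of the phone's resting place on the top face of the plate: in the pivot frame at x 107, y 73, z +4 mm when level. Black lips 7 mm high surround the phone with 1.5 mm of play.
- phone: The silver phone under test, 150 x 74 x 8 mm, screen up with green rings on it, lying loose in the nest, its length along the fixture's x. Origin at the centre of its underside.
- tweezers: Bystander: steel tweezers, 140 mm, lying on the mat near the fixture. Origin at its middle, underside.
- driver: Bystander: violet precision screwdriver, 150 mm, lying on the mat near the fixture. Origin at its middle, underside.
- screw_jar: Bystander: small clear jar with black lid, 44 mm wide, 45 mm tall, standing on the mat near the fixture. Origin at the centre of its underside.
- waiting_phone: Bystander: dark blue phone lying back up on the bench to the right. Origin at the centre of its underside.
- carton: Bystander: black carton 90 x 165 x 50 mm on the left. Origin at the centre of its underside.
- clear_box: Bystander: clear open plastic box 130 x 180 x 60 mm on the left. Origin at the centre of its underside.
- pry_bar: Bystander: flat black pry bar, 140 mm, on the right. Origin at its middle, underside.

How it is judged:
By the outcome, as a careful person would: the job done as asked, in the order asked, and still so for the second after the job is handed in, with the robot touching nothing.
It also fails if it takes over 48 s, if anything falls off the work surface, if the arm or the gripper's body presses on something with over 40 N, if the wrist force passes 120 N, or if a joint passes its speed limit or range.

## Working session

There is one attempt and no reset: what is moved stays moved. The work goes in short steps, Python scripts to look and compute and a tool call to move; the robot and the scene stay as the last step left them, time stands still between calls to the robot, and variables do not carry over. Pictures are saved under pics/ and viewed, and the job is handed in when it is done.

Besides the shell and the picture viewer there is one more tool, called after "Emit:" as name(argument=value, ...) on one line, values as JSON. play_rows: Moves the arm, as the interface text tells. Its arguments: {"type":"object","properties":{"series":{"type":"array","items":{"type":"array","items":{"type":"number"}}},"claw":{"type":"number"},"force":{"type":"number"}},"required":["series"]}

```bash
mkdir -p pics; ls
python3 - <<'E'
from station import manip, snapshot
import cv2,numpy as np
s=manip.sense()
print({k:np.round(v,4) for k,v in s.items()})
for n in("scene","top"):
    d=snapshot(n); cv2.imwrite(f"pics/{n}0.png",d["image"]); np.savez(f"{n}0.npz",**d); print(n,d["fov_y"],d["cx"],d["cy"],d["R"],d["t"])
E
```

```text
pics
{'t': np.float64(0.0), 'q': array([-1.3055,  0.5284,  1.434 ,  0.    ,  1.1814, -0.1785]), 'qd': array([ 0.0009,  0.001 ,  0.001 ,  0.0003, -0.0003,  0.0006]), 'tau': array([ 0.00000e+00, -4.42342e+01, -1.78028e+01, -1.00000e-04,
        8.40000e-03,  0.00000e+00]), 'tcp_pos': array([ 0.2682, -0.5637,  0.2303]), 'tool_rot': array([-0.6897, -0.1564,  0.6898, -0.1548]), 'force': array([ 0.6669, -0.6234,  0.1266]), 'ft_torque': array([ 0.0521, -0.0091,  0.0021]), 'finger_gap': np.float64(1.0034)}
scene 45.30720784807926 284.5079867518483 210.55109455567842 [[ 0.8400555   0.54236769  0.01200215]
 [ 0.34202976 -0.51232659 -0.78774177]
 [-0.42109667  0.6658519  -0.61588866]] [-0.49172667 -0.11257204  1.67274911]
top 48.49541164573758 275.4825240790481 203.7003919279312 [[ 0.01679012 -0.99951964  0.02604944]
 [-0.99278509 -0.01975929 -0.11826806]
 [ 0.11872597 -0.02387576 -0.99263996]] [8.14877716e-04 5.80842524e-01 1.21434373e+00]
```

View pics/scene0.png

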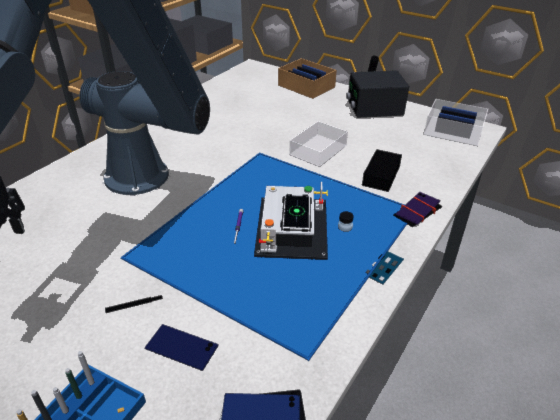

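View pics/top0.png

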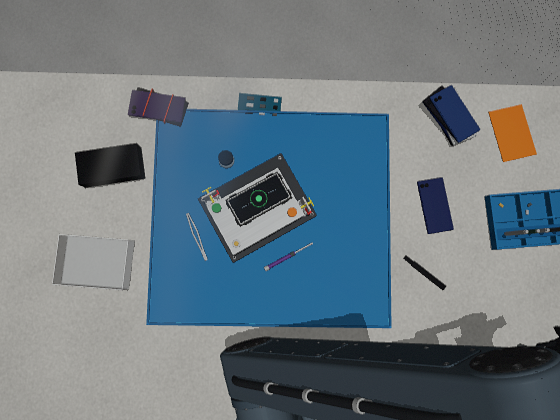

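```bash
cat > h.py <<'E'
import numpy as np,cv2
def K(d): 
    f=d["image"].shape[0]/2/np.tan(np.radians(float(d["fov_y"]))/2); return f
def ray(d,u,v):
    f=K(d);R=d["R"];c=-R.T@d["t"];r=R.T@np.array([(u-d["cx"])/f,(v-d["cy"])/f,1]);return c,r
def onz(d,u,v,z):
    c,r=ray(d,u,v);return c+r*(z-c[2])/r[2]
def proj(d,X):
    p=d["R"]@np.asarray(X)+d["t"];f=K(d);return np.array([d["cx"]+f*p[0]/p[2],d["cy"]+f*p[1]/p[2]])
def tri(a,b):
    (c1,r1),(c2,r2)=ray(*a),ray(*b)
    s=np.linalg.lstsq(np.stack([r1,-r2],1),c2-c1,rcond=None)[0]
    p,q=c1+s[0]*r1,c2+s[1]*r2;return (p+q)/2,np.linalg.norm(p-q)
def blobs(d,lo,hi,roi):
    x0,y0,x1,y1=roi;h=cv2.cvtColor(d["image"][y0:y1,x0:x1],cv2.COLOR_BGR2HSV)
    m=cv2.inRange(h,lo,hi);n,l,s,c=cv2.connectedComponentsWithStats(m)
    return [(int(s[i,4]),s[i,:4].tolist(),np.round(c[i]+[x0,y0],2).tolist()) for i in range(1,n) if s[i,4]>2]
C=dict(orange=((8,170,150),(18,255,255)),green=((55,120,60),(85,255,255)),yellow=((22,150,120),(34,255,255)),red=((0,150,90),(4,255,255)))
E
python3 - <<'E'
from h import *
for n,roi in(("scene",(250,175,335,265)),("top",(190,145,325,270))):
    d=np.load(n+"0.npz")
    for c in C: print(n,c,blobs(d,*C[c],roi))
    x0,y0,x1,y1=roi;s=min(800//(x1-x0),600//(y1-y0))
    cv2.imwrite(f"pics/{n}0z.png",cv2.resize(d["image"][y0:y1,x0:x1],None,fx=s,fy=s,interpolation=cv2.INTER_NEAREST));print(s)
E
```

```text
scene orange [(38, [15, 45, 8, 6], [268.82, 222.29])]
scene green [(33, [55, 11, 7, 6], [307.91, 188.15]), (25, [43, 33, 7, 5], [296.2, 210.12]), (4, [53, 33, 2, 4], [303.5, 209.5]), (5, [39, 34, 2, 5], [289.2, 211.0]), (3, [52, 38, 2, 2], [302.33, 213.33])]
scene yellow [(6, [64, 17, 6, 1], [316.5, 192.0]), (7, [73, 17, 4, 2], [324.71, 192.43]), (20, [16, 58, 7, 8], [268.05, 237.55])]
scene red [(10, [69, 26, 4, 3], [320.5, 201.8]), (16, [9, 64, 7, 4], [261.12, 240.88])]
6
top orange [(62, [98, 63, 9, 9], [291.77, 211.82])]
top green [(66, [60, 44, 18, 19], [258.48, 197.67]), (40, [65, 50, 7, 7], [258.32, 197.98]), (59, [22, 59, 9, 8], [216.03, 207.56])]
top yellow [(3, [16, 45, 3, 3], [207.0, 191.0]), (8, [20, 51, 4, 6], [211.38, 198.88]), (13, [118, 55, 6, 6], [310.08, 202.46]), (7, [111, 60, 5, 3], [302.71, 205.71])]
top red [(15, [115, 63, 7, 7], [307.73, 211.33])]
4
```

```bash
true
```

```text
(no output)
```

View pics/scene0z.png

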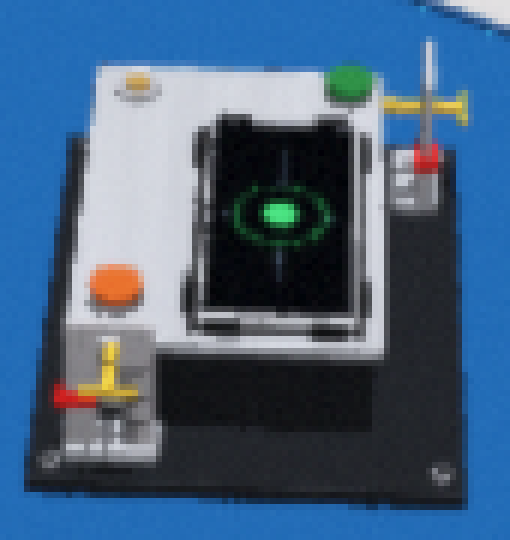

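View pics/top0z.png

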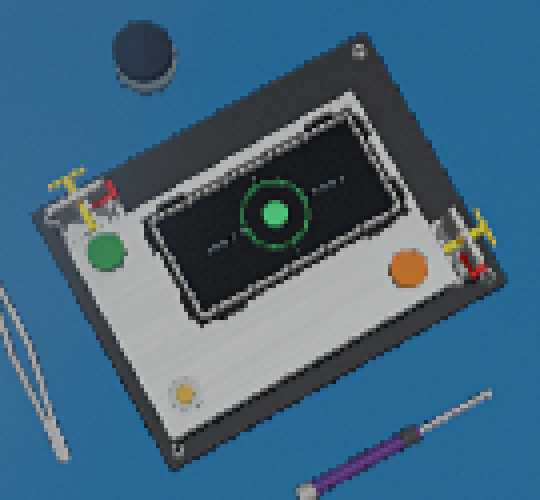

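Run:
```python
from h import *
s=np.load("scene0.npz");t=np.load("top0.npz")
L,e1=tri((s,268.82,222.29),(t,291.77,211.82));S,e2=tri((s,307.91,188.15),(t,216.03,207.56))
print("tri",L,e1,S,e2)
L=onz(t,291.77,211.82,.079);S=onz(t,216.03,207.56,.079);print("top",L,S,np.linalg.norm(L-S),np.hypot(165,105))
Ls=onz(s,268.82,222.29,.079);Ss=onz(s,307.91,188.15,.079);print("scene",Ls,Ss,np.linalg.norm(Ls-Ss))
```

```text
tri [ 0.55443525 -0.03060225  0.07721372] 0.002235183075830205 [0.56172278 0.16480869 0.07858045] 0.001675030333356082
top [ 0.55515133 -0.02983058  0.079     ] [0.56236788 0.16525491 0.079     ] 0.1952189221322893 195.57607215607945
scene [ 0.55481363 -0.03311582  0.079     ] [0.56141696 0.16366409 0.079     ] 0.19689067410168856
```

```bash
cat >> h.py <<'E'
L=np.array([.5548,-.0308]);S=np.array([.5618,.1646])
def frame(L,S):
    # pivot P: P+165ex=L, P+105ey=S
    d=S-L; a=np.arctan2(d[1],d[0])-np.arctan2(.105,-.165)
    ex=np.array([np.cos(a),np.sin(a)]);ey=np.array([-ex[1],ex[0]])
    P=((L-.165*ex)+(S-.105*ey))/2
    return P,ex,ey,a
P,ex,ey,a=frame(L,S)
def tofix(X): 
    X=np.asarray(X);d=X[:2]-P; return np.array([d@ex,d@ey,X[2]-.063])*1e3
def toworld(f):
    f=np.asarray(f)/1e3; return np.r_[P+f[0]*ex+f[1]*ey,f[2]+.063]
E
python3 - <<'E'
from h import *
print(P,np.degrees(a))
for n in("scene","top"):
    d=np.load(n+"0.npz");c=-d["R"].T@d["t"];print(n,c,tofix(c))
    for c in("red","yellow","orange","green"):
        roi=(250,175,335,265) if n=="scene" else (190,145,325,270)
        h=cv2.cvtColor(d["image"],cv2.COLOR_BGR2HSV);m=cv2.inRange(h,*C[c])
        print(c)
        for v,u in np.argwhere(m):
            if roi[0]<=u<roi[2] and roi[1]<=v<roi[3] and c in("red","yellow"):
                z=d["depth"][v,u]; cc,r=ray(d,u,v); print((u,v),d["image"][v,u],np.round(tofix(cc+r*z),1))
E
```

```text
[0.47125507 0.11146097] -59.580491519781354
scene [ 1.15596976 -0.90478016  0.9474513 ] [1223.03653092   75.9070288   884.45129618]
red
(np.int64(319), np.int64(201)) [ 70  68 225] [ 21.8 138.5 -14.4]
(np.int64(320), np.int64(201)) [ 52  52 194] [ 20.9 141.6 -14.9]
(np.int64(321), np.int64(201)) [ 66  64 184] [ 23.7 144.4 -12.7]
(np.int64(322), np.int64(201)) [ 53  51 216] [ 18.3 147.7 -16.6]
(np.int64(319), np.int64(202)) [ 52  52 184] [ 23.3 138.7 -17. ]
(np.int64(320), np.int64(202)) [ 32  32 180] [ 23.2 141.6 -16.9]
(np.int64(321), np.int64(202)) [ 35  34 177] [ 24.2 144.5 -16. ]
(np.int64(322), np.int64(202)) [ 35  33 180] [ 25.6 147.4 -14.9]
(np.int64(320), np.int64(203)) [ 46  46 140] [ 22.6 141.9 -21.1]
(np.int64(321), np.int64(203)) [ 49  48 137] [ 25.1 144.7 -19.1]
(np.int64(259), np.int64(239)) [ 31  31 148] [205.9 -25.2 -11.4]
(np.int64(260), np.int64(239)) [ 55  54 141] [206.3 -22.5 -11. ]
(np.int64(259), np.int64(240)) [ 32  31 178] [205.4 -25.4 -15.5]
(np.int64(260), np.int64(240)) [ 34  35 207] [208.6 -22.3 -12.5]
(np.int64(261), np.int64(240)) [ 59  58 196] [206.8 -1
[... 5560 characters left out ...]
t64(204)) [ 25 149 168] [221.8  -6.6   4.4]
(np.int64(303), np.int64(205)) [ 53 178 186] [200.4   2.8   1.5]
(np.int64(304), np.int64(205)) [ 33 110 130] [202.8   1.6   0.4]
(np.int64(305), np.int64(205)) [ 13 109 132] [205.1   0.3   0.3]
(np.int64(313), np.int64(205)) [ 53 187 203] [222.7 -10.2   5.4]
(np.int64(301), np.int64(206)) [ 64 176 184] [194.5   3.1   1.7]
(np.int64(302), np.int64(206)) [ 52 181 189] [197.3   2.1  -2.7]
(np.int64(303), np.int64(206)) [ 48 189 197] [199.1   0.6   1.1]
(np.int64(301), np.int64(207)) [ 38 184 194] [193.1   0.8   2.1]
(np.int64(234), np.int64(243)) [ 67 143 173] [-4.2  4.1  8. ]
(np.int64(237), np.int64(243)) [ 72 149 179] [ 2.6  0.1 11.5]
orange
green
```

```bash
cat >> h.py <<'E'
def soft(d,kind,roi):
    """per column soft centroid row of colour excess"""
    x0,y0,x1,y1=roi;I=d["image"][y0:y1,x0:x1].astype(float);b,g,r=I[...,0],I[...,1],I[...,2]
    w={"red":r-np.maximum(g,b),"yellow":np.minimum(r,g)-b}[kind]
    return np.clip(w-15,0,None)
def atplane(d,u,v,axis,val):
    c,r=ray(d,u,v);A=tofix(c);B=tofix(c+r);k=(val-A[axis])/(B[axis]-A[axis]);return A+k*(B-A)
E
python3 - <<'E'
from h import *
np.set_printoptions(linewidth=200)
d=np.load("scene0.npz")
print(soft(d,"red",(255,232,275,248)).astype(int))
print(soft(d,"yellow",(255,228,280,248)).astype(int))
print(soft(d,"red",(312,196,330,208)).astype(int))
print(soft(d,"yellow",(312,186,330,208)).astype(int))
for z in(-16,-20,-24,-28):print(z,[np.round(proj(d,toworld(p)),2) for p in([207,-12,z],[207,-22,z],[10,144,z],[18,144,z])])
print(proj(d,toworld([225,0,0])),proj(d,toworld([225,13,0])),proj(d,toworld([0,163,0])),proj(d,toworld([165,0,16])))
print(proj(d,toworld([207,-20,23])),proj(d,toworld([207,20,23])),proj(d,toworld([-20,144,23])),proj(d,toworld([20,144,23])))
E
```

```text
[[  0   0   0   0   0   0   0   0   0   0   0   0   1  11   6   0   0   0   0   0]
 [  0   0   0   0   0   0   0   0   0   0   0   0   9  14   9   0   0   0   0   0]
 [  0   0   0   0   0   0   0   0   0   0   0   0  10  16   4   0   0   0   0   0]
 [  0   0   0   0   0   0   0   0   0   0   0   0   7  16   0   0   0   0   0   0]
 [  0   0   0   0   0   0   0   0   0   0   0   0  15  18   1   0   0   0   0   0]
 [  0   0   0   0   0   0   0   0   0   0   0   0  16  13   1   0   0   0   0   0]
 [  0   0   0   0  17  19   0   0   0   0   0   0  12  14   0   0   0   0   0   0]
 [  0   0   0   1 102  71   5   3   7   7   8  10  14  21   2   1   1   0   0   0]
 [  0   0   0  10 131 157 122 104  36  29  28  20  18  20  17  19  18  13   0   0]
 [  0   0   0  17 148 159 155 151 128 127 121  19   0   0   0   2   2   0   0   0]
 [  0   0   0   0  96 115 109 110  96  95  88   4   0   0   0   0   0   0   0   0]
 [  0   0   0   0   3   6   0   0   0   0   0   0   0   0   0   0   0   0   0   0]
 [  0   0   0   0   0   0   0   0   0   0   0   0   0   0   0   0   0   0   0   0]
 [  0   0   0   0   0
[... 4785 characters left out ...]
 0   0   0   0   0   0   0   0   0   0   0   0   0   0]]
-16 [array([263.9 , 240.72]), array([260.2 , 240.58]), array([320.75, 199.12]), array([320.79, 200.72])]
-20 [array([263.91, 241.83]), array([260.22, 241.69]), array([320.67, 200.19]), array([320.71, 201.79])]
-24 [array([263.93, 242.94]), array([260.25, 242.8 ]), array([320.6 , 201.26]), array([320.64, 202.86])]
-28 [array([263.95, 244.04]), array([260.27, 243.91]), array([320.52, 202.32]), array([320.56, 203.92])]
[267.8300338  240.85283898] [272.7310149  241.03503125] [327.35673036 193.0620588 ] [269.28932487 221.84405141]
[260.68706402 229.55579956] [275.76340197 230.1076476 ] [321.33731662 182.70853299] [321.54554637 190.49987005]
```

Run:
```python
from station import snapshot
from h import *
np.set_printoptions(linewidth=220)
for n in("scene","top"):
    D=[snapshot(n) for _ in range(8)]
    im=np.mean([d["image"].astype(float) for d in D],0);de=np.array([d["depth"] for d in D]);print(n,"imstd",np.std([d["image"].astype(float) for d in D],0).mean(),"dstd",de.std(0)[200:240,260:310].mean())
    d=dict(D[0]);d["image"]=im;d["depth"]=np.median(de,0);np.savez(n+"A.npz",**d)
d=np.load("sceneA.npz")
print("gray long cols 256-280 rows 226-246");print(d["image"][226:247,256:281].mean(2).astype(int))
print("side");print(d["image"][179:206,312:330].mean(2).astype(int))
for n,lo in(("red",0),("yellow",0)):
    roi=(250,175,335,265);w=soft(d,n,roi)
    for v,u in np.argwhere(w>60):
        v+=roi[1];u+=roi[0];c,r=ray(d,u,v);print((int(u),int(v)),np.round(tofix(c+r*d["depth"][v,u]),1),end=" ")
    print()
```

```text
scene imstd 1.0685291514786044 dstd 0.016315471
top imstd 0.5995697649571639 dstd 0.012849391
gray long cols 256-280 rows 226-246
[[106  86  46  39  62 162 214 217 206 141 114 119 110 108 107 118 136 201 213 215 214 214 213 203  90]
 [106  82  46  40  72 182 216 219 218 204 153 194 141 127 138 198 206 214 215 215 214 214 212 206 156]
 [103  55  41  42  97 199 212 213 214 214 206 211 203 201 202 210 213 214 215 215 215 214 213 211 197]
 [104  50  38  44  90 154 164 162 162 166 165 163 177 178 177 179 180 183 196 201 213 214 213 211 201]
 [104  57  40  44  86 133 137 131 135 138 141 144 148 147 135 139 139 136 148 169 211 214 213 211 204]
 [104  52  39  42  76 128 133 127 135 139 165 203 199 188 136 133 132 129 137 159 213 211 207 206 205]
 [102  54  39  42  72 127 133 129 134 136 133 159 183 164 137 133 133 134 135 138 151 152 152 156 158]
 [ 85  48  38  41  69 127 134 133 135 134 121 145 172 146 136 134 134 133 134 127 101  99 101 120 123]
 [ 83  46  39  40  68 127 134 134 135 133 108 142 167 132 132 134 134 135 132 107  50  37  39  46  48]
 [ 70  43  38  41  68 126 133 133 134 132 1
[... 6368 characters left out ...]
 235) [204.5  -0.9   2.8] (267, 236) [210.3  -3.2   4.1] (268, 236) [210.8  -0.5   4.7] (267, 237) [214.2  -2.9   4. ] (268, 237) [214.2  -0.3   4.1] (267, 238) [218.6  -2.6   4.3] (268, 238) [2.195e+02 1.000e-01 5.200e+00] (264, 239) [209.  -11.5  -8. ] (265, 239) [209.2  -8.8  -7.8] (266, 239) [205.2  -6.4 -11.1] (267, 239) [222.3  -2.4   4. ] (268, 239) [2.215e+02 2.000e-01 3.500e+00] (263, 240) [224.8 -12.8   2.2] (264, 240) [226.8 -10.    4.1] (265, 240) [222.7  -7.7   0.6] (266, 240) [224.7  -4.9   2.5] (267, 240) [224.1  -2.2   2.1] (268, 240) [225.1   0.5   3.1] (269, 240) [224.    3.1   2.3] (270, 240) [225.1   5.8   3.4] (271, 240) [225.1   8.4   3.5] (272, 240) [224.6  11.    3.2]
```

```bash
cat >> h.py <<'E'
from scipy.spatial.transform import Rotation as Ro
def st(m):
    s=m.sense();R=Ro.from_quat(s["tool_rot"]).as_matrix()
    print("t",round(float(s["t"]),2),"tcp",np.round(s["tcp_pos"],4),"fix",np.round(tofix(s["tcp_pos"]),1),"F",np.round(s["force"],2),"gap",round(float(s["finger_gap"]),2),"q",np.round(s["q"],2))
    return s,R
E
python3 - <<'E'
from station import manip
from h import *
s,R=st(manip);print(np.round(R,3));print("fix x in tool",R.T@np.r_[ex,0]);
for z in(.15,.1):
    for f in([165,0,0],[0,105,0]):
        g=toworld(f);g[2]=z;print(f,g,np.round(R.T@(g-s["tcp_pos"]),4))
print("tool z angle vs fix x",np.degrees(np.arctan2(R[1,2],R[0,2]))-np.degrees(a))
E
```

```text
t 0.9 tcp [ 0.2684 -0.5644  0.2313] fix [ 480.1 -517.2  168.3] F [-0.78  0.03  0.21] gap 1.0 q [-1.31  0.53  1.43  0.    1.18 -0.18]
[[ 0.     0.429 -0.903]
 [-0.    -0.903 -0.429]
 [-1.     0.    -0.   ]]
fix x in tool [ 3.56263339e-05  9.96206606e-01 -8.70195222e-02]
[165, 0, 0] [ 0.55479909 -0.03082535  0.15      ] [ 0.0813 -0.3589 -0.4878]
[0, 105, 0] [0.56180091 0.16462535 0.15      ] [ 0.0813 -0.5324 -0.578 ]
[165, 0, 0] [ 0.55479909 -0.03082535  0.1       ] [ 0.1313 -0.3589 -0.4878]
[0, 105, 0] [0.56180091 0.16462535 0.1       ] [ 0.1313 -0.5324 -0.578 ]
tool z angle vs fix x -94.99216537373457
```

Emit:
play_rows(claw=0, series=[[0,-0.03,-0.04,-1],[0,-0.06,-0.08,-2],[0,-0.09,-0.12,-3],[0,-0.12,-0.16,-4],[0,-0.15,-0.2,-5],[0,-0.18,-0.24,-5],[0,-0.21,-0.285,-5],[0,-0.24,-0.325,-5],[0,-0.27,-0.365,-5],[0,-0.3,-0.405,-5],[0,-0.33,-0.445,-5],[0,-0.359,-0.488,-5],[0.03,-0.359,-0.488,-5],[0.06,-0.359,-0.488,-5],[0.09,-0.359,-0.488,-5],[0.1,-0.359,-0.488,-5],[0.11,-0.359,-0.488,-5],[0.115,-0.359,-0.488,-5],[0.115,-0.359,-0.488,-5],[0.115,-0.359,-0.488,-5]])

```text
t: 2.9
tcp_pos: [0.5557, -0.031, 0.1173]
tool_rot: [0.683, 0.185, -0.682, 0.186]
force: [-0.2, 0.4, 0.6]
finger_gap: -0.003
```

```bash
cat > look.py <<'E'
import sys
from station import manip,snapshot
from h import *
s,R=st(manip);print(np.round(R,3).tolist())
print("to long pad, tool axes",np.round(R.T@(toworld([165,0,16])-s["tcp_pos"]),4),"side",np.round(R.T@(toworld([0,105,16])-s["tcp_pos"]),4))
n=int(sys.argv[2]);tag=sys.argv[1]
for c,roi in(("scene",(250,170,335,265)),("top",(190,145,325,270))):
    D=[snapshot(c) for _ in range(n if c=="scene" else 1)]
    d=dict(D[0]);d["image"]=np.mean([e["image"].astype(float) for e in D],0);d["depth"]=np.median([e["depth"] for e in D],0)
    np.savez(f"{c}{tag}.npz",**d);x0,y0,x1,y1=roi;k=min(800//(x1-x0),600//(y1-y0))
    cv2.imwrite(f"pics/{c}{tag}.png",cv2.resize(d["image"][y0:y1,x0:x1].astype(np.uint8),None,fx=k,fy=k,interpolation=cv2.INTER_CUBIC))
E
python3 look.py b 1
```

```text
t 2.9 tcp [ 0.5557 -0.031   0.1173] fix [165.6   0.7  54.3] F [-0.21  0.38  0.65] gap -0.0 q [-0.26  0.6   1.71 -0.    0.84  0.78]
[[0.002, 0.506, -0.862], [-0.001, -0.862, -0.506], [-1.0, 0.001, -0.001]]
to long pad, tool axes [ 0.0383 -0.0007  0.0007] side [ 0.0382 -0.1657 -0.1042]
```

View pics/sceneb.png

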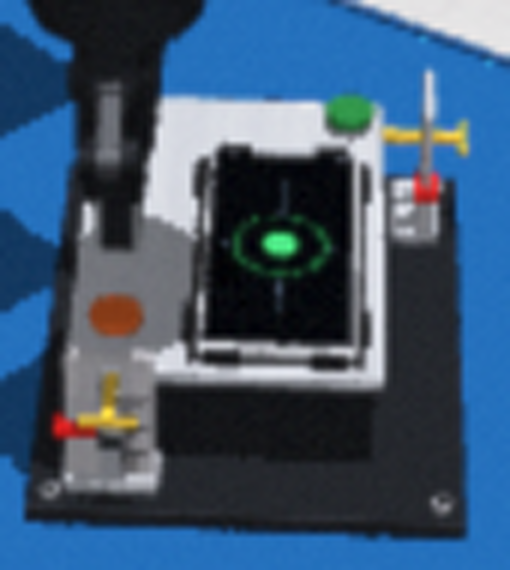

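View pics/topb.png

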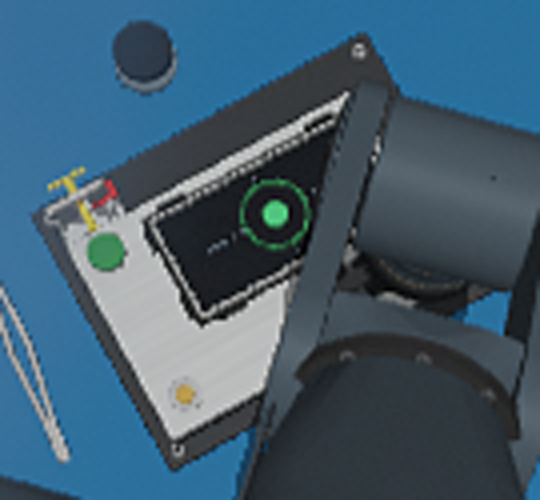

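Emit:
play_rows(series=[[0.012,-0.0007,0.0007,0],[0.024,-0.0007,0.0007,0],[0.03,-0.0007,0.0007,0],[0.034,-0.0007,0.0007,0],[0.036,-0.0007,0.0007,0],[0.036,-0.0007,0.0007,0],[0.036,-0.0007,0.0007,0]])

```text
t: 3.7
tcp_pos: [0.555, -0.0308, 0.0815]
tool_rot: [0.683, 0.185, -0.682, 0.186]
force: [-0.4, -0.8, 0.2]
finger_gap: -0.0
```

Emit:
play_rows(series=[[0.001,0,0,0],[0.002,0,0,0],[0.003,0,0,0],[0.004,0,0,0],[0.005,0,0,0],[0.006,0,0,0],[0.007,0,0,0],[0.007,0,0,0],[0.007,0,0,0]])

```text
t: 4.6
tcp_pos: [0.5554, -0.031, 0.0745]
tool_rot: [0.683, 0.185, -0.681, 0.186]
force: [0.4, -1.9, 3.7]
finger_gap: 0.002
```

```bash
python3 look.py c 6
```

```text
t 4.6 tcp [ 0.5554 -0.031   0.0745] fix [165.5   0.4  11.5] F [ 0.43 -1.87  3.69] gap 0.0 q [-0.26  0.67  1.73 -0.    0.74  0.78]
[[0.003, 0.506, -0.862], [-0.001, -0.862, -0.506], [-1.0, 0.003, -0.002]]
to long pad, tool axes [-0.0045 -0.0005  0.0004] side [-0.0047 -0.1655 -0.1046]
```

View pics/scenec.png

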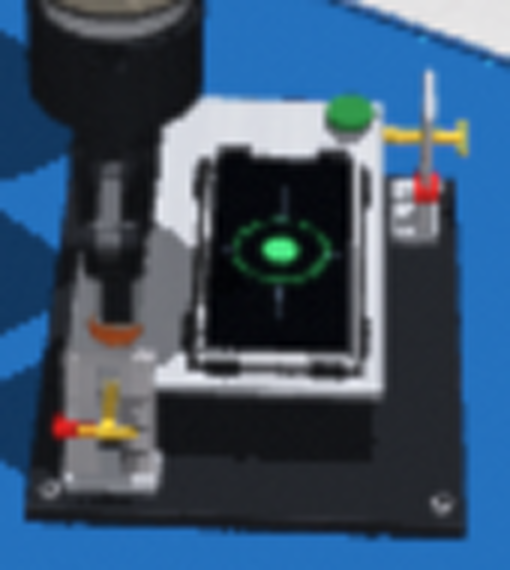

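```bash
cat > ml.py <<'E'
import sys
from h import *
def bar(d):
    w=soft(d,"yellow",(269,230,273,256));r=np.arange(230,256)[:,None]
    return (w*r).sum(0)/w.sum(0), w.sum(0)
d0=np.load("sceneA.npz");b0,w0=bar(d0);d=np.load(f"scene{sys.argv[1]}.npz");b,w=bar(d)
print(b0,w0.astype(int));print(b,w.astype(int));dr=np.mean(b-b0)
from scipy.optimize import brentq
f=lambda th:proj(d0,toworld([222*np.cos(th),5,-222*np.sin(th)]))[1]-proj(d0,toworld([222,5,0]))[1]
th=brentq(lambda t:f(t)-dr,-.05,.25);print("dr",dr,"tilt",th,"drop225",225*np.sin(th))
# depth
for nm,dd in(("0",d0),("now",d)):
    w=soft(dd,"yellow",(263,230,273,256))
    pts=[];
    for v,u in np.argwhere(w>60):
        c,r=ray(dd,u+263,v+230);p=tofix(c+r*dd["depth"][v+230,u+263])
        if p[0]>218 and abs(p[1])>3: pts.append(p)
    print(nm,len(pts),np.median(pts,0) if pts else None)
E
python3 ml.py c
```

```text
[236.25698828 239.96477182 239.98164405 239.98740818] [415 156 156 119]
[239.37931034 241.58992806 241.56184971 241.67395626] [299 162 144  83]
dr 2.0035580104145865 tilt 0.0324355328568717 drop225 7.296715300745479
0 8 [224.73809046  -0.89792713   2.84473338]
now 8 [223.48450203  -4.95651351  -3.60023739]
```

```bash
sed -i 's/(269,230,273,256));r/(270,230,273,256));r/' ml.py; python3 ml.py c|grep dr
```

```text
dr 1.6306366581861387 tilt 0.026307632971645047 drop225 5.918534668851288
```

Emit:
play_rows(series=[[0.001,0,0,0],[0.002,0,0,0],[0.003,0,0,0],[0.004,0,0,0],[0.005,0,0,0],[0.0055,0,0,0],[0.0055,0,0,0],[0.0055,0,0,0]])

```text
t: 5.75
tcp_pos: [0.5556, -0.0312, 0.0691]
tool_rot: [0.683, 0.185, -0.681, 0.186]
force: [0.6, -3.4, 4.4]
finger_gap: 0.001
```

```bash
python3 look.py d 6; python3 ml.py d
```

```text
t 5.75 tcp [ 0.5556 -0.0312  0.0691] fix [165.7   0.5   6.1] F [ 0.59 -3.41  4.39] gap 0.0 q [-0.26  0.67  1.74 -0.    0.73  0.78]
[[0.004, 0.506, -0.862], [-0.001, -0.862, -0.506], [-1.0, 0.003, -0.002]]
to long pad, tool axes [-0.0099 -0.0007  0.0005] side [-0.0102 -0.1657 -0.1046]
[239.96477182 239.98164405 239.98740818] [156 156 119]
[243.58609626 243.63204748 243.78414097] [155 168 113]
dr 3.6894868823962006 tilt 0.060704163060894115 drop225 13.65004968806234
0 8 [224.73809046  -0.89792713   2.84473338]
now 10 [224.17071715  -6.33908133 -11.22102147]
```

View pics/scened.png

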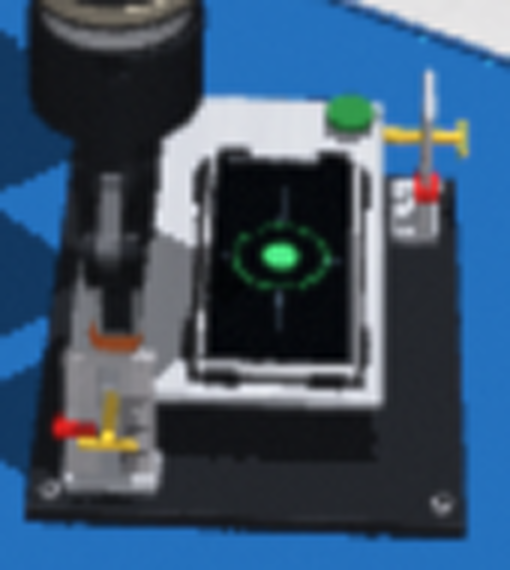

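Run:
```python
from h import *
np.set_printoptions(linewidth=200)
d=np.load("scened.npz");I=d["image"];
print(soft(d,"red",(256,236,276,250)).astype(int));print(soft(d,"yellow",(256,236,276,250)).astype(int))
for u in (259,260,261,262,263,264,265,266,270,271):
    print(u,[(v,np.round((lambda cr:tofix(cr[0]+cr[1]*d["depth"][v,u]))(ray(d,u,v)),1).tolist(),I[v,u].astype(int).tolist()) for v in range(238,246)])
```

```text
[[  0   0   0   0   0   0   0   0   0   0   0   0   9   0   0   0   0   0   0   0]
 [  0   0   0   0   0   0   0   0   0   0   0   0  11   0   0   0   0   0   0   0]
 [  0   0   0   1   5   0   0   0   0   0   0   0  11   0   0   0   0   0   0   0]
 [  0   0   0  63  66   5   0   0   0   0   0   4  11   0   0   0   0   0   0   0]
 [  0   0  17 133 162 125 110  50  38  33   0   6  11   0   0   0   0   0   0   0]
 [  0   0  28 155 164 157 121  98  97  86   5  11  14   0   0   0   0   0   0   0]
 [  0   0   8 103 123 112 101  76  73  69  12  14  14   0   0   0   0   0   0   0]
 [  0   0   0  12  13   0   6  20  21  21  14  18  23  11   9   9   1   0   0   0]
 [  0   0   0   0   0   0   0   7  11  12  15  18  19  16  17  18  12   0   0   0]
 [  0   0   0   0   0   0   0   0   0   0   0   0   0   0   0   0   0   0   0   0]
 [  0   0   0   0   0   0   0   0   0   0   0   0   0   0   0   0   0   0   0   0]
 [  0   0   0   0   0   0   0   0   0   0   0   0   0   0   0   0   0   0   0   0]
 [  0   0   0   0   0   0   0   0   0   0   0   0   0   0   0   0   0   0   0   0]
 [  0   0   0   0   0
[... 4148 characters left out ...]
9, 128, 134])]
270 [(238, [207.9, 4.6, -4.6], [94, 95, 97]), (239, [208.3, 4.6, -7.9], [96, 96, 98]), (240, [210.0, 4.7, -10.0], [96, 96, 98]), (241, [208.3, 4.6, -15.0], [95, 93, 95]), (242, [209.9, 4.7, -17.2], [90, 98, 102]), (243, [209.5, 4.6, -21.2], [64, 146, 171]), (244, [226.2, 5.8, -9.8], [49, 150, 182]), (245, [207.7, 4.5, -30.0], [69, 86, 97])]
271 [(238, [207.7, 7.3, -4.7], [100, 97, 97]), (239, [209.7, 7.4, -6.5], [98, 94, 95]), (240, [209.9, 7.4, -9.9], [95, 91, 93]), (241, [210.4, 7.4, -13.0], [74, 70, 71]), (242, [208.9, 7.3, -18.0], [73, 85, 92]), (243, [207.4, 7.2, -22.9], [79, 164, 188]), (244, [224.5, 8.3, -11.2], [56, 162, 195]), (245, [208.9, 7.3, -28.8], [64, 87, 99])]
```

Emit:
play_rows(series=[[0.0007,0,0,0],[0.0014,0,0,0],[0.002,0,0,0],[0.0022,0,0,0],[0.0022,0,0,0],[0.0022,0,0,0],[0.0022,0,0,0],[0.0022,0,0,0]])

```text
t: 6.9
tcp_pos: [0.5557, -0.0312, 0.067]
tool_rot: [0.684, 0.185, -0.681, 0.186]
force: [-0.0, -3.3, 5.4]
finger_gap: -0.002
```

```bash
python3 look.py e 6; python3 ml.py e
```

```text
t 6.9 tcp [ 0.5557 -0.0312  0.067 ] fix [165.8   0.6   4. ] F [-0.02 -3.27  5.36] gap -0.0 q [-0.26  0.68  1.74 -0.    0.72  0.78]
[[0.004, 0.506, -0.862], [-0.001, -0.862, -0.506], [-1.0, 0.003, -0.003]]
to long pad, tool axes [-0.012  -0.0008  0.0005] side [-0.0123 -0.1657 -0.1045]
[239.96477182 239.98164405 239.98740818] [156 156 119]
[244.37477148 244.40098522 244.39534884] [182 169 100]
dr 4.412427161094968 tilt 0.07312979244834482 drop225 16.439541133940082
0 8 [224.73809046  -0.89792713   2.84473338]
now 10 [ 2.23235892e+02  1.82462738e-01 -1.34458582e+01]
```

View pics/scenee.png

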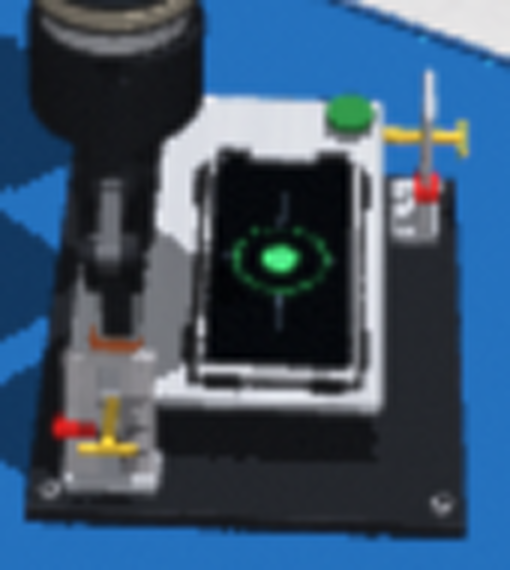

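Run:
```python
from h import *
np.set_printoptions(linewidth=200)
d=np.load("scenee.npz");I=d["image"]
for u in range(259,266):
    print(u,[(v,I[v,u].astype(int).tolist()) for v in range(238,247)])
print(soft(d,"yellow",(262,240,274,249)).astype(int))
W=soft(d,"red",(261,236,266,250));print(W.astype(int))
for u in(262,264):
  P=[]
  for v in range(238,247):
    c,r=ray(d,u,v);p=tofix(c+r*d["depth"][v,u]);P.append((v,np.round(p,1).tolist()))
  print(u,P)
# predicted rows for front face centres (no bias)
for u,y in((0,-12),):
  for z in(-15,-16,-17,-18): print(z,"clip front top/bot",[round(proj(d,toworld([213,y,z+k]))[1],2) for k in(3,-3)],"bar front top/bot",[round(proj(d,toworld([224.5,y,-16.4+k]))[1],2) for k in(1.3,-1.3)])
```

```text
259 [(238, [24, 20, 41]), (239, [21, 20, 97]), (240, [26, 26, 173]), (241, [30, 30, 200]), (242, [23, 23, 141]), (243, [23, 20, 50]), (244, [26, 23, 24]), (245, [27, 23, 22]), (246, [30, 27, 26])]
260 [(238, [57, 54, 78]), (239, [52, 51, 133]), (240, [36, 36, 214]), (241, [30, 30, 210]), (242, [26, 25, 164]), (243, [44, 41, 73]), (244, [55, 53, 53]), (245, [58, 55, 54]), (246, [72, 67, 66])]
261 [(238, [131, 127, 130]), (239, [126, 122, 146]), (240, [63, 62, 203]), (241, [34, 34, 209]), (242, [41, 40, 170]), (243, [114, 109, 129]), (244, [124, 121, 122]), (245, [126, 122, 123]), (246, [127, 123, 124])]
262 [(238, [139, 135, 137]), (239, [132, 129, 146]), (240, [67, 66, 196]), (241, [33, 34, 205]), (242, [43, 43, 171]), (243, [121, 119, 137]), (244, [126, 136, 145]), (245, [128, 130, 133]), (246, [130, 127, 129])]
263 [(238, [131, 127, 128]), (239, [127, 122, 130]), (240, [72, 71, 138]), (241, [30, 30, 152]), (242, [40, 39, 140]), (243, [115, 128, 148]), (244, [84, 189, 223]), (245, [86, 141, 161]), (246, [125, 128, 132])]
264 [(238, [129, 125, 126]), (239, [125, 120, 126]), (240, [75
[... 1484 characters left out ...]
240, [210.1, -11.4, -10.7]), (241, [213.7, -11.1, -11.0]), (242, [212.9, -11.3, -15.4]), (243, [208.9, -11.7, -22.6]), (244, [223.4, -10.5, -13.1]), (245, [225.2, -10.3, -15.1]), (246, [208.1, -11.9, -34.1])]
-15 clip front top/bot [np.float64(241.08), np.float64(242.76)] bar front top/bot [np.float64(244.81), np.float64(245.54)]
-16 clip front top/bot [np.float64(241.36), np.float64(243.03)] bar front top/bot [np.float64(244.81), np.float64(245.54)]
-17 clip front top/bot [np.float64(241.64), np.float64(243.31)] bar front top/bot [np.float64(244.81), np.float64(245.54)]
-18 clip front top/bot [np.float64(241.92), np.float64(243.59)] bar front top/bot [np.float64(244.81), np.float64(245.54)]
```

Emit:
play_rows(series=[[0,0,0,0],[0,0,0,0],[0,0,0,0],[0,0,0,0],[0,0,0,0],[0,0,0,0],[0,0,0,0],[0,0,0,0],[0,0,0,0],[0,0,0,0],[0,0,0,0],[0,0,0,0]])

```text
t: 8.45
tcp_pos: [0.5557, -0.0312, 0.0671]
tool_rot: [0.684, 0.185, -0.681, 0.186]
force: [0.6, -2.5, 5.4]
finger_gap: -0.002
```

Emit:
play_rows(series=[[-0.003,0,0,0],[-0.007,0,0,0],[-0.012,0,0,0],[-0.018,0,0,0],[-0.03,0,0,0],[-0.045,0,0,0],[-0.055,0,0,0],[-0.06,0,0,0],[-0.06,0,0,0],[-0.06,0,0,0],[-0.06,0,0,0]])

```text
t: 9.55
tcp_pos: [0.555, -0.031, 0.1266]
tool_rot: [0.683, 0.185, -0.682, 0.186]
force: [-0.3, 0.5, -0.0]
finger_gap: 0.002
```

```bash
python3 look.py f 2; python3 ml.py f
```

```text
t 9.55 tcp [ 0.555  -0.031   0.1266] fix [165.3   0.   63.6] F [-0.33  0.51 -0.02] gap 0.0 q [-0.26  0.58  1.7  -0.    0.85  0.78]
[[0.003, 0.506, -0.862], [-0.001, -0.862, -0.506], [-1.0, 0.002, -0.002]]
to long pad, tool axes [ 0.0476 -0.0004  0.0001] side [ 0.0474 -0.1654 -0.1049]
[239.96477182 239.98164405 239.98740818] [156 156 119]
[239.9601227  239.98165138 239.99186992] [163 163 123]
dr -6.002072372742381e-05 tilt -9.543996271163793e-07 drop225 -0.00021473991610115276
0 8 [224.73809046  -0.89792713   2.84473338]
now 8 [225.59455645  -0.66335319   3.26887676]
```

View pics/scenef.png

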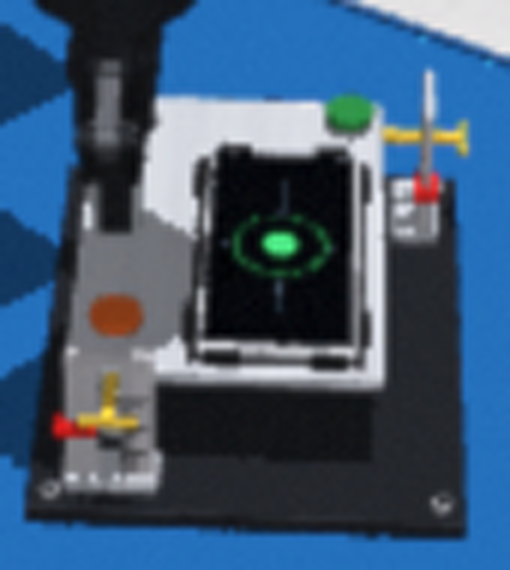

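Emit:
play_rows(series=[[0,-0.03,-0.019,0],[0,-0.06,-0.038,0],[0,-0.09,-0.057,0],[0,-0.12,-0.076,0],[0,-0.15,-0.095,0],[0,-0.1655,-0.105,0],[0,-0.1655,-0.105,0],[0.015,-0.1655,-0.105,0],[0.028,-0.1655,-0.105,0],[0.032,-0.1655,-0.105,0],[0.032,-0.1655,-0.105,0],[0.032,-0.1655,-0.105,0]])

```text
t: 10.9
tcp_pos: [0.5622, 0.1642, 0.0944]
tool_rot: [0.683, 0.185, -0.682, 0.186]
force: [-0.3, 0.3, -0.2]
finger_gap: -0.001
```

```bash
python3 look.py g 1
```

```text
t 10.9 tcp [0.5622 0.1642 0.0944] fix [  0.5 105.1  31.4] F [-0.34  0.33 -0.25] gap -0.0 q [ 0.09  0.66  1.65 -0.    0.83  1.14]
[[0.003, 0.506, -0.863], [-0.001, -0.863, -0.506], [-1.0, 0.002, -0.002]]
to long pad, tool axes [0.0156 0.1645 0.105 ] side [ 0.0153 -0.0006  0.0001]
```

View pics/sceneg.png

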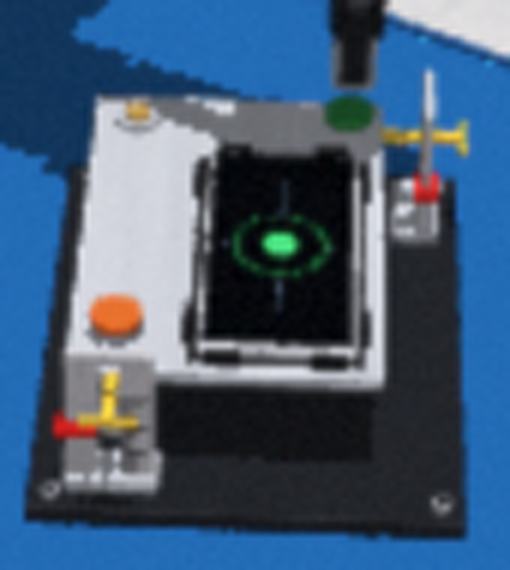

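View pics/topg.png

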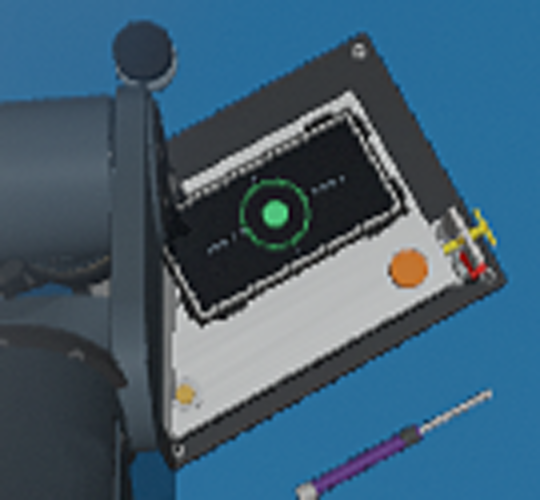

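Emit:
play_rows(series=[[0.007,-0.0005,0,0],[0.012,-0.0005,0,0],[0.014,-0.0005,0,0],[0.015,-0.0005,0,0],[0.016,-0.0005,0,0],[0.017,-0.0005,0,0],[0.018,-0.0005,0,0],[0.019,-0.0005,0,0],[0.02,-0.0005,0,0],[0.021,-0.0005,0,0],[0.022,-0.0005,0,0],[0.023,-0.0005,0,0],[0.024,-0.0005,0,0],[0.0245,-0.0005,0,0],[0.0245,-0.0005,0,0],[0.0245,-0.0005,0,0]])

```text
t: 12.6
tcp_pos: [0.5631, 0.1652, 0.0707]
tool_rot: [0.684, 0.185, -0.68, 0.186]
force: [0.3, 1.7, 5.5]
finger_gap: 0.003
```

```bash
python3 look.py h 6
python3 - <<'E'
from h import *
np.set_printoptions(linewidth=200)
for n in("A","h"):
    d=np.load(f"scene{n}.npz");w=soft(d,"yellow",(312,186,331,210));print(w.astype(int))
    r=np.arange(186,210)[:,None]
    print("cols 323-326 centroid",((w*r).sum(0)/np.maximum(w.sum(0),1)).round(2))
    if n=="h":print(soft(d,"red",(315,196,327,208)).astype(int))
    for v,u in np.argwhere(w>50):
        c,q=ray(d,u+312,v+186);print((int(u+312),int(v+186)),np.round(tofix(c+q*d["depth"][v+186,u+312]),1).tolist(),end=" ")
    print()
    for u in range(319,323):
      for v in range(199,205):
        c,q=ray(d,u,v);print((u,v),np.round(tofix(c+q*d["depth"][v,u]),1).tolist(),d["image"][v,u].astype(int).tolist(),end=" ")
      print()
E
```

```text
t 12.6 tcp [0.5631 0.1652 0.0707] fix [1.000e-01 1.064e+02 7.700e+00] F [0.31 1.72 5.51] gap 0.0 q [ 0.1   0.7   1.66 -0.    0.78  1.14]
[[0.006, 0.506, -0.863], [-0.0, -0.863, -0.506], [-1.0, 0.003, -0.005]]
to long pad, tool axes [-0.0082  0.165   0.1063] side [-0.0083 -0.0001  0.0014]
[[  0   0   0   0   0   0   0   0   0   0   0   0   0   0   0   0   0   0   0]
 [  0   0   0   0   0   0   0   0   0   0   0   0   0   0   0   0   0   0   0]
 [  0   0   0   0   0   0   0   0   0   0   0   0   0   0   0   0   0   0   0]
 [  0   0   0   0   0   0   0   0   0   0   0   0   0   0   0   0   0   0   0]
 [  0   0   0   0   0   0   0   0   0   0   0   0   0   0   0   0   0   0   0]
 [  0   0  38  38   0   0   0   0   0   0   0   0   0   0  21  11   0   0   0]
 [  0   6  81  96  88  96  96  92  37   0  69  95  96  99 112  31   0   0   0]
 [  0   0  25  42  51  50  49  43  13   0  39  55  62  67  86  30   0   0   0]
 [  0   0   0   0   0   0   0   0   0   0   0   0   0   0  30  66   0   0   0]
 [  0   0   0   0   0   0   0   0   0   0   0   0   0   0   0  27   0   0   0]
 [  0   0   0   0   0
[... 6468 characters left out ...]
3, 195] (320, 202) [22.5, 141.7, -17.5] [29, 30, 177] (320, 203) [23.1, 141.9, -20.7] [49, 48, 141] (320, 204) [21.9, 142.1, -25.4] [114, 110, 122] 
(321, 199) [18.5, 144.2, -9.2] [99, 94, 156] (321, 200) [17.0, 144.5, -14.0] [92, 90, 165] (321, 201) [22.9, 144.4, -13.4] [66, 64, 184] (321, 202) [25.8, 144.5, -14.9] [33, 33, 175] (321, 203) [24.5, 144.7, -19.6] [49, 48, 137] (321, 204) [1.1, 146.3, -41.0] [111, 105, 116] 
(322, 199) [9.4, 147.7, -15.8] [77, 58, 205] (322, 200) [15.9, 147.6, -14.7] [58, 55, 217] (322, 201) [20.1, 147.5, -15.3] [51, 50, 215] (322, 202) [24.2, 147.5, -15.9] [34, 34, 178] (322, 203) [25.3, 147.7, -18.8] [55, 53, 143] (322, 204) [0.0, 149.4, -41.7] [100, 94, 105]
```

View pics/sceneh.png

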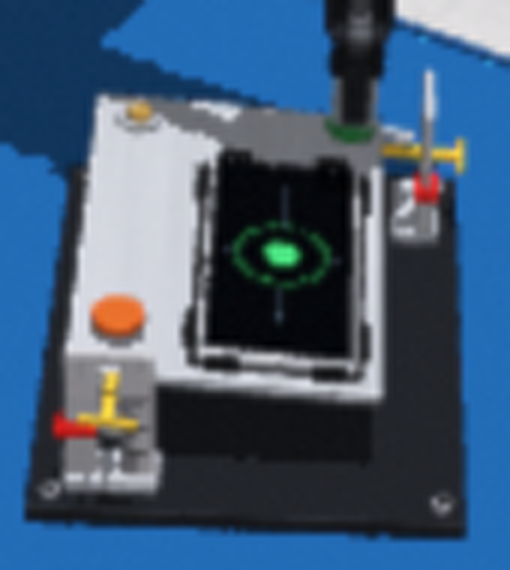

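Run:
```python
from h import *
from scipy.optimize import brentq
d=np.load("sceneh.npz")
row=lambda p:proj(d,toworld(p))[1]
for y in(150.5,153,156): print(y,proj(d,toworld([0,y,0])))
off=192.39-row([0,154,0]);print("off",off)
for xc in(14.5,15.5):
  print("centre",brentq(lambda m:row([xc,144,m])+off-201.0,-40,0),"bottom",brentq(lambda m:row([xc+9.5,144,m-3])+off-203.3,-40,0),"top",brentq(lambda m:row([xc-9.5,144,m+3])+off-198.75,-40,0))
g=lambda t:row([0,154*np.cos(t),-154*np.sin(t)])-row([0,154,0])
for dr in(2.95,2.98,3.0):
  t=brentq(lambda t:g(t)-dr,0,.3);print("tilt",t,163*np.sin(t))
for m in(19,20,20.5,21): print(m,g(np.arcsin(m/163)))
```

```text
150.5 [323.17466907 192.9173803 ]
153 [324.01093696 192.94631101]
156 [325.0145537  192.98103115]
off -0.5678839882805562
centre -21.787849010070914 bottom -20.23286677002784 top -23.455439088949298
centre -21.035509717151673 bottom -19.47334422465451 top -22.71007806159572
tilt 0.07132098438907594 11.615467242133388
tilt 0.07205197574618452 11.734312804664452
tilt 0.0725393749014152 11.813551337633012
19 4.807034636464493
20 5.057413302639759
20.5 5.1825045535100855
21 5.307530427537131
```

Emit:
play_rows(series=[[0.001,0,0,0],[0.002,0,0,0],[0.003,0,0,0],[0.004,0,0,0],[0.0045,0,0,0],[0.0045,0,0,0],[0.0045,0,0,0]])

```text
t: 13.65
tcp_pos: [0.5633, 0.1653, 0.0667]
tool_rot: [0.685, 0.185, -0.68, 0.186]
force: [0.2, 1.1, 6.9]
finger_gap: 0.002
```

```bash
python3 look.py i 6
cat > ms.py <<'E'
import sys
from h import *
from scipy.optimize import brentq
np.set_printoptions(linewidth=200)
d=np.load(f"scene{sys.argv[1]}.npz");d0=np.load("sceneA.npz")
row=lambda p:proj(d,toworld(p))[1]
r=np.arange(188,208)[:,None]
w0=soft(d0,"yellow",(323,188,326,208));w=soft(d,"yellow",(323,188,326,208))
c0=(w0*r).sum(0)/w0.sum(0);c=(w*r).sum(0)/w.sum(0);dr=np.mean(c-c0)
g=lambda t:row([0,154*np.cos(t),-154*np.sin(t)])-row([0,154,0])
t=brentq(lambda t:g(t)-dr,-.1,.3);print(c-c0,"tilt",t,"drop163",163*np.sin(t))
W=soft(d,"yellow",(312,190,331,206));print(W.astype(int));print(soft(d,"red",(315,196,327,207)).astype(int))
for nm,m in(("yellow",W),):
  for v,u in np.argwhere(m>50):
    q=ray(d,u+312,v+190);print((int(u+312),int(v+190)),np.round(tofix(q[0]+q[1]*d["depth"][v+190,u+312]),1).tolist(),end=" ")
print()
for u in range(319,323):
  for v in range(199,205):
    q=ray(d,u,v);print((u,v),np.round(tofix(q[0]+q[1]*d["depth"][v,u]),1).tolist(),d["image"][v,u].astype(int).tolist(),end=" ")
  print()
E
python3 ms.py i
```

```text
t 13.65 tcp [0.5633 0.1653 0.0667] fix [1.000e-01 1.066e+02 3.700e+00] F [0.18 1.11 6.9 ] gap 0.0 q [ 0.1   0.7   1.66 -0.    0.77  1.14]
[[0.006, 0.506, -0.863], [-0.0, -0.863, -0.506], [-1.0, 0.003, -0.005]]
to long pad, tool axes [-0.0123  0.165   0.1065] side [-0.0123 -0.0001  0.0016]
[4.17872537 4.37052807 4.64694036] tilt 0.10677635736542225 drop163 17.371493007301854
[[  0   0   0   0   0   0   0   0   0   0   0   0   0   0   0   0   0   0   0]
 [  0   0   0   0   0   0   0   0   0   0   0   0   0   0   0   0   0   0   0]
 [  0   0   0   0   0   0   0   0   0   0   0   0   0   0   0   0   0   0   0]
 [  0   0   0   0   0   0   0   0   0   0   0   0   0   0   0   0   0   0   0]
 [  0   0   0   0   0   0   0   0   0   0   0   0   0   0   0   0   0   0   0]
 [  0  16  32  32  11   3   0   0   0   0   0   0   0   0  55   0   0   0   0]
 [  0  26  58  61  61  68 102  98  15   0  61  66  24  48  97   0   0   0   0]
 [  0   0   0   0  19  43  57  58  10   0  67  80  80 100 107   0   0   0   0]
 [  0   0   0   0   0   0   0   0   0   0   0   0   0  59 103   0   0   0   0]
 [  0   0   
[... 2139 characters left out ...]
 194] (320, 202) [26.2, 141.5, -14.7] [29, 30, 177] (320, 203) [25.5, 141.7, -18.9] [48, 47, 141] (320, 204) [18.8, 142.3, -27.8] [115, 110, 123] 
(321, 199) [22.6, 144.0, -6.1] [98, 94, 156] (321, 200) [20.8, 144.3, -11.2] [92, 90, 166] (321, 201) [19.7, 144.6, -15.8] [65, 64, 183] (321, 202) [25.7, 144.5, -14.9] [33, 33, 176] (321, 203) [25.4, 144.7, -18.9] [49, 47, 137] (321, 204) [0.5, 146.3, -41.5] [111, 105, 116] 
(322, 199) [11.9, 147.6, -13.9] [69, 60, 208] (322, 200) [16.0, 147.6, -14.6] [58, 55, 217] (322, 201) [20.1, 147.5, -15.3] [52, 51, 215] (322, 202) [24.6, 147.5, -15.7] [34, 33, 178] (322, 203) [23.3, 147.8, -20.4] [56, 53, 144] (322, 204) [-0.7, 149.4, -42.2] [101, 95, 106]
```

View pics/scenei.png

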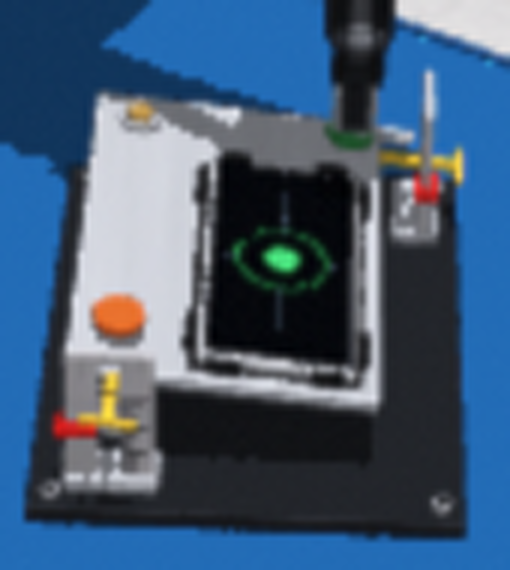

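Emit:
play_rows(series=[[0.0007,0,0,0],[0.0014,0,0,0],[0.0019,0,0,0],[0.0019,0,0,0],[0.0019,0,0,0],[0.0019,0,0,0]])

```text
t: 14.6
tcp_pos: [0.5634, 0.1654, 0.0653]
tool_rot: [0.685, 0.185, -0.68, 0.186]
force: [-0.5, 0.6, 7.5]
finger_gap: -0.001
```

```bash
python3 look.py j 6; python3 ms.py j
```

```text
t 14.6 tcp [0.5634 0.1654 0.0653] fix [1.000e-01 1.067e+02 2.300e+00] F [-0.54  0.6   7.47] gap -0.0 q [ 0.1   0.71  1.66 -0.    0.77  1.14]
[[0.007, 0.506, -0.863], [-0.0, -0.863, -0.506], [-1.0, 0.004, -0.006]]
to long pad, tool axes [-0.0137  0.165   0.1066] side [-0.0137 -0.0001  0.0017]
[5.03915216 5.02851295 5.39716237] tilt 0.12541940719323566 drop163 20.38980973117683
[[  0   0   0   0   0   0   0   0   0   0   0   0   0   0   0   0   0   0   0]
 [  0   0   0   0   0   0   0   0   0   0   0   0   0   0   0   0   0   0   0]
 [  0   0   0   0   0   0   0   0   0   0   0   0   0   0   0   0   0   0   0]
 [  0   0   0   0   0   0   0   0   0   0   0   0   0   0   0   0   0   0   0]
 [  0   0   0   0   0   0   0   0   0   0   0   0   0   0   0   0   0   0   0]
 [  0   0   0   0   0   0   0   0   0   0   0   0   0   0   0   0   0   0   0]
 [  0  22  52  55  52  49  44  73   0   0   0   0   0   7  65   0   0   0   0]
 [  0   1  38  45  59  62  78  81  14   0  82  96  95 101  80   0   0   0   0]
 [  0   0   0   0   0   0   1  18   9  10  53  66  70  92  79   0   0   0   0]
 [  0   0 
[... 2172 characters left out ...]
 194] (320, 202) [25.9, 141.5, -14.9] [29, 30, 177] (320, 203) [23.4, 141.8, -20.5] [49, 49, 142] (320, 204) [22.5, 142.1, -24.9] [114, 110, 122] 
(321, 199) [19.5, 144.2, -8.5] [94, 98, 161] (321, 200) [19.8, 144.4, -12.0] [92, 90, 166] (321, 201) [19.1, 144.6, -16.1] [65, 64, 183] (321, 202) [25.0, 144.5, -15.4] [33, 34, 176] (321, 203) [24.7, 144.7, -19.4] [49, 47, 137] (321, 204) [-2.4, 146.5, -43.7] [113, 107, 118] 
(322, 199) [10.6, 147.7, -14.9] [60, 63, 212] (322, 200) [14.3, 147.7, -15.9] [57, 54, 217] (322, 201) [18.5, 147.6, -16.5] [53, 52, 216] (322, 202) [26.3, 147.4, -14.4] [35, 34, 179] (322, 203) [24.7, 147.7, -19.3] [55, 53, 143] (322, 204) [0.7, 149.4, -41.2] [101, 94, 107]
```

View pics/scenej.png

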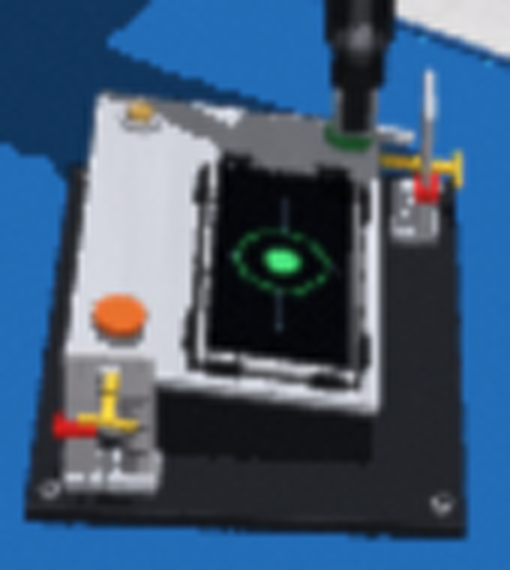

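Emit:
play_rows(series=[[0.0001,0,0,0],[0.0001,0,0,0],[0.0001,0,0,0],[0.0001,0,0,0],[0.0001,0,0,0],[0.0001,0,0,0],[0.0001,0,0,0],[0.0001,0,0,0],[0.0001,0,0,0],[0.0001,0,0,0],[0.0001,0,0,0],[0.0001,0,0,0],[0.0001,0,0,0]])

```text
t: 16.25
tcp_pos: [0.5633, 0.1654, 0.0657]
tool_rot: [0.685, 0.185, -0.68, 0.186]
force: [-0.2, 0.4, 6.6]
finger_gap: -0.003
```

Emit:
play_rows(series=[[-0.003,0,0,0],[-0.007,0,0,0],[-0.012,0,0,0],[-0.018,0,0,0],[-0.03,0,0,0],[-0.045,0,0,0],[-0.06,0,0,0],[-0.08,0,0,0],[-0.1,0,0,0],[-0.1,0,0,0],[-0.1,0,0,0],[-0.1,0,0,0]])

```text
t: 17.45
tcp_pos: [0.5619, 0.1653, 0.1649]
tool_rot: [0.684, 0.185, -0.681, 0.186]
force: [0.3, 0.0, -0.0]
finger_gap: 0.004
```

```bash
python3 look.py k 2; python3 ms.py k|head -1; python3 ml.py k|grep dr
```

```text
t 17.45 tcp [0.5619 0.1653 0.1649] fix [ -0.5 105.4 101.9] F [ 0.28  0.02 -0.05] gap 0.0 q [ 0.1   0.56  1.6  -0.    0.98  1.14]
[[0.005, 0.506, -0.863], [-0.0, -0.863, -0.506], [-1.0, 0.003, -0.004]]
to long pad, tool axes [0.086  0.1654 0.1057] side [0.0859 0.0003 0.0008]
[-0.00070206 -0.00120657 -0.00695313] tilt -7.092699521748566e-05 drop163 -0.011561100210756875
dr -0.0011287222537058976 tilt -1.7947837028178674e-05 drop225 -0.004038263331123397
```

View pics/scenek.png

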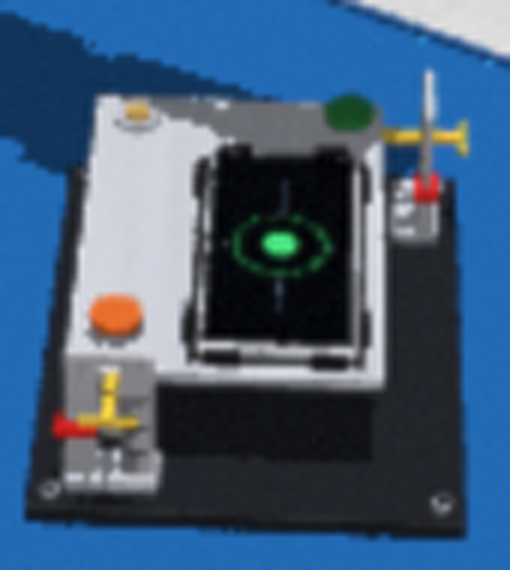

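Run:
```python
from h import *
P={k:[] for k in("top","end202","end203","barcross")}
for n in "A0cdefghijk":
    d=np.load(f"scene{n}.npz");wt=1
    f=lambda u,v:(lambda q:tofix(q[0]+q[1]*d["depth"][v,u]))(ray(d,u,v))
    P["top"]+=[f(u,v) for u in(319,322) for v in(200,201)]
    P["end202"]+=[f(u,202) for u in(320,321)];P["end203"]+=[f(u,203) for u in(320,321)]
    if n in"A0cdefgk":P["barcross"].append(f(327,194))
for k,v in P.items(): v=np.array(v);print(k,len(v),v.mean(0).round(2),np.median(v,0).round(2),(v.std(0)/len(v)**.5).round(2))
```

```text
top 44 [ 17.77 143.11 -15.37] [ 18.32 143.03 -15.55] [0.46 0.67 0.19]
end202 22 [ 24.77 143.04 -15.71] [ 25.   143.04 -15.55] [0.28 0.31 0.21]
end203 22 [ 24.66 143.25 -19.52] [ 24.77 143.29 -19.37] [0.26 0.31 0.2 ]
barcross 8 [  8.85 161.53   2.92] [  9.09 161.52   3.09] [0.48 0.03 0.35]
```

Run:
```python
from station import manip
from h import *
st(manip); print(manip.sign_off())
```

```text
t 17.6 tcp [0.562  0.1653 0.1646] fix [ -0.5 105.5 101.6] F [ 0.25 -0.3  -0.21] gap -0.0 q [ 0.1   0.56  1.6  -0.    0.98  1.14]
the job is handed in; nothing more can be done
None
```

I pressed the orange pad and then the green pad with the shut fingertips, each until its yellow pointer was level with the red marker by my measurements. I held each for well over a second, and the plate sprang back level after both presses. The job was handed in at 17.6 s; no verdict was reported.

| Pad | Pointer drop when held | Marker depth (estimated) | Force | Hold |
|---|---|---|---|---|
| Orange (lengthwise) | about 16.4 mm | 16.2–16.7 mm, single readings 15.2–16.75 mm | about 5.4 N | about 2 s |
| Green (sideways) | about 20.1 mm, then about 19.5 mm | about 20.2 mm, single readings 19.5–22.7 mm | about 7 N | about 2 s |

- **Green hold drifted:** the fingertip crept up about 0.4 mm during the last 1.3 s, which is the drop from 20.1 to 19.5 mm. I judged it close enough and did not press again.
- **Marker depths are uncertain:** the green readings in particular disagreed by up to about 3 mm. The means above are what I aimed at.
- **End state:** in the last picture both pointers were back within 0.02 mm of level. The phone sat in its nest and the markers looked unmoved. The fingertip was about 86 mm above the green pad, with no force on the tool beyond sensor noise.
- **Not checked:** I did not measure the bystander objects again at the end. The arm passed well above everything on the mat.

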